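# Dose grinding balls through a spring-return gate and hold it at the mark

### The arm

A 6-joint arm with a two-finger parallel gripper is mounted at the origin on a cart in front of the work surface, level with it; the furniture and walls round the work are solid. World frame = base frame: x ahead of the robot, y to its left, z up, the work surface at z = 0. Lengths are in m, angles in rad, forces in N, time in s.
With the tool pointing down it reaches from about 0.35 to 0.725 m from the base axis. Payload 6 kg.
Tool frame: the origin (TCP) lies between the finger pads; the fingertips stand 14 mm ahead of it and the grasp point (between the pads) lies 5 mm behind it; z points along the fingers, y is the line along which they close (so a half turn about z gives the same grasp; the last joint's range is limited). The gripper opens to 85 mm and grips with 20 to 120 N. Pads are 22 mm wide; open, the fingers measure 114 mm over their backs; the gripper's body (76 mm by 85 mm) begins 54 mm behind the grasp point. The pads swing forward as they close: fully open they stand 13 mm farther back than shut.
Start: joints at [1.438, 0.04, 0.085, 0, -1.615, -0.334], TCP at [0.27, 0.536, 0.245] pointing down, gripper open.
Joint ranges: [-2.56, 2.56], [-1.29, 2.01], [-1.08, 1.49], [-3.29, 1.98], [-2.81, -0.18], [-2.99, 2.99]. Speed limits (rad/s): [2.57, 2.57, 3.01, 3.14, 3.14, 3.14].

### API

Orientations are given as a rotation vector (axis times angle).
In Python, from workcell import env gives the robot as it stands. Calls block until the motion is done:
- env.goto(position, orientation): joint-space move of the TCP to a pose.
- env.move_linear(position, rot=None, rate=0.15, contact_N=None): straight line of the TCP; rot=None keeps the orientation; rate is the mean speed in m/s. With contact_N (N) it stops when the force on the tool has changed by that much, and returns True; else False.
- env.move_joints(angles): joint-space move.
- env.command_gripper(opening, squeeze=None): opening from 0.0 (shut) to 1.0 (fully open); squeeze is the grip in N (None keeps the last); returns when the fingers have stopped.
- env.wait(seconds).
- env.solve_ik(position, orientation): joint angles nearest the present ones, or None.
- env.state(): the state.
- env.read_camera(name): name is "scene" or "top" or "wrist"; returns a dict with "color" (384x512x3 uint8, blue, green, red), "range_z" (384x512 float32, m along the optical axis (not along the pixel's ray), 0 where there is no reading), "fx", "fy", "cx", "cy" (pixels), "rvec" (rotation vector, rad) and "tvec" (3), from world to camera coordinates, as OpenCV has them. Camera axes: x right, y down, z forward; pixel columns grow to the right and rows downward; lengths in m; the calibration is good to about 2 mm. A picture is of the moment at which its call begins.
A pose or a line that the arm cannot do raises env.IKError and nothing moves.
- env.close_job(): hands the job in; it is judged then, once.
The state is a dict: "t": time; "qpos": joint angles; "qd": joint speeds; "effort": joint torques, N m; "ee_pos": TCP position; "tool_rot": TCP orientation; "force": force on the tool from outside, world axes, zero at the start; "ft_torque": the same for the moment, N m; "gripper_width": opening from 0.0 (shut) to 1.0 (fully open); "grasp_force": force on a finger pad.
Only numpy, scipy, OpenCV 4.12 (cv2) and the standard library are available. Lean on these libraries where they do the work, as an engineer would, in place of code of your own. Each camera call takes 0.05 s, during which the arm holds its last target. There are 200 camera calls.

### The job

Tip all four steel balls from the counting tray into the funnel of the ball feeder while its gate is shut, and set the emptied tray flat on the bench again. Then take the gate slide by its upright grip and pull it out against its spring until its pointer lines up with the rider clamped on the rail, so that all the balls drop into the jar below; finish while still gripping the slide and holding it at that mark (do not let go). Leave the bottle, timer and petri dish where they stand.

Things in the scene. Friction and masses are not known exactly. Their poses are not given: they have to be found in the camera images.
- tray: Loose steel counting tray, 130 (its x) x 76 (its y) mm, about 160 g. Origin: centre of its underside; z up. Flat floor 3 mm thick, 80 mm long; side walls (y = +-36 mm) 24 mm high; both ends (x = +-64 mm) are pouring lips sloping up at 30 degrees to 16 mm high: tip it some 45 degrees or more about its y axis to empty it over either end. A bail over the middle carries a black grip bar.
- tray_grip (a point): Centre of the top of the tray's grip bar, 95 mm above its underside. The bar runs along the tray's y: 14 mm thick along x, 18 mm tall, 68 mm of it free between the two bail straps; pinch it across its thickness (along the tray's x) from above. Nothing but the balls is below it for 68 mm.
- ball_1: Steel ball, 18 mm diameter, 24 g, one of four alike, rolling loose in the tray at the start. Origin at its centre.
- ball_2: Steel ball, 18 mm diameter, 24 g, one of four alike, rolling loose in the tray at the start. Origin at its centre.
- ball_3: Steel ball, 18 mm diameter, 24 g, one of four alike, rolling loose in the tray at the start. Origin at its centre.
- ball_4: Steel ball, 18 mm diameter, 24 g, one of four alike, rolling loose in the tray at the start. Origin at its centre.
- feeder: Ball feeder, fixed to the bench. Origin: underside of its base, below the funnel's axis; z up; the slide comes out on its -x side, which faces roughly the robot; +y is its left. Base 124 x 124 mm with a tongue 90 mm wide to x = -145 mm; four posts, a deck at 90 to 96 mm, an aluminium funnel on it; two guide rails (y = +-34 mm, 10 mm wide, top 90 mm high) run to x = -139 mm.
- hopper_mouth (a point): Centre of the funnel's mouth, 162 mm above the bench. The mouth is round, 148 mm inside diameter, 156 mm outside; the funnel narrows at about 45 degrees to a round outlet of 40 mm, 72 mm lower.
- hopper_outlet (a point): Centre of the funnel's outlet, 90 mm above the bench, just above the gate plate. Axes as those of the feeder.
- gate (a joint): How far the gate slide is pulled out along the feeder's -x (m): 0 shut, 0.058 end stop. A spring pulls it shut: about 5 N when shut, rising to about 11 N at 50 mm. Let go, it runs back. At 40 mm the outlet is practically clear.
- gate_grip (a point): Centre of the top of the slide's upright black grip, 172 mm above the bench, 130 mm in front of the funnel's axis when shut. The grip is a block 14 mm thick along the slide's travel (feeder x), 40 mm wide (feeder y), its upper 75 mm free; pinch it along the feeder's x from above. The funnel's rim (10 mm lower than its top) is 45 mm behind its back face.
- gate_pointer (a point): Tip of the slim dark pointer on the slide, over the left rail, 55 mm behind the grip's middle. It moves with the slide.
- mark: The mark: steel rider fixed on the outside of the left rail, with a slim upright flag 4 mm wide. Origin: centre of the rider, 85 mm above the bench; axes as the feeder's. The slide is at the mark when its pointer stands level with the flag along the feeder's x (pointer's x in the mark's frame = 0). It lies 38 to 46 mm in front of the pointer when the gate is shut.
- jar: Open steel grinding jar, 90 mm outside diameter, 84 mm inside, 55 mm high, 450 g, standing loose on the feeder's base under the outlet. Origin: centre of its underside.
- jar_floor (a point): Centre of the jar's inner floor, 5 mm above its underside.
- bottle: Bystander: screw-cap bottle, 43 mm diameter, 92 mm high. Origin under its centre.
- timer: Bystander: bench timer lying face up, 62 x 68 x 19 mm. Origin under its centre.
- dish: Bystander: petri dish, 56 mm diameter, 12 mm high. Origin under its centre.
Things that resemble listed ones, but are neither listed nor needed, are in the scene too. Leave any green look-alike of the tray alone. Leave any green or yellow look-alike of the jar alone.

How it is judged:
On the way, in this order (a step that is already met when the one before it is completed fails the run):
1. all four balls lie in the funnel with the gate shut (horizontal distance between each of ball_1, ball_2, ball_3, ball_4 and hopper_outlet below 0.076 m and z of ball_1 in the frame of hopper_outlet between 0 and 0.072 m and z of ball_2 in the frame of hopper_outlet between 0 and 0.072 m and z of ball_3 in the frame of hopper_outlet between 0 and 0.072 m and z of ball_4 in the frame of hopper_outlet between 0 and 0.072 m and value of joint gate below 0.008 m), for 0.2 s.
2. the gate slide is held at the mark by the fingers, with the tray back on the bench (x of gate_pointer in the frame of mark between -0.004 and 0.004 m and contact force between the fingers and gate above 2 N and height (world z) of tray between -0.004 and 0.006 m and angle between tray's own z axis and vertical below 0.06 rad and contact force between the arm and tray below 0.1 N and contact force between tray and gate below 0.1 N), for 0.5 s.
At the end, for the whole second after the job is handed in: The fingers still hold the slide (contact over 2 N) at rest with its pointer within 4 mm of the rider's flag along the rail; all four balls are in the jar; the tray stands flat on the bench, free of the arm and not touching the slide (all of step 2 and velocity of joint gate between -0.01 and 0.01 m/s and horizontal distance between each of ball_1, ball_2, ball_3, ball_4 and jar_floor below 0.043 m and z of ball_1 in the frame of jar_floor between 0 and 0.05 m and z of ball_2 in the frame of jar_floor between 0 and 0.05 m and z of ball_3 in the frame of jar_floor between 0 and 0.05 m and z of ball_4 in the frame of jar_floor between 0 and 0.05 m); the arm keeps its last pose, push and grip.
It fails at once if the screw-cap bottle is moved more than 30 mm (distance of bottle from where it was at the start of the episode above 0.03 m).
It fails at once if the bench timer is moved more than 30 mm (distance of timer from where it was at the start of the episode above 0.03 m).
It fails at once if the petri dish is moved more than 30 mm (distance of dish from where it was at the start of the episode above 0.03 m).
It also fails if it takes over 72 s, if anything falls off the work surface, if the arm or the gripper's body presses on something with over 40 N, if the wrist force passes 120 N, or if a joint passes its speed limit or range.

## Working session

There is one attempt and no reset: what is moved stays moved. The work goes in short steps, each a Python script; the robot and the scene stay as the last script left them, time stands still between calls to the robot, and variables do not carry over. Pictures are saved under pics/ and viewed, at most 12 in all, crops included, and the job is handed in when it is done.

```bash
mkdir -p pics; ls
python3 - <<'E'
from workcell import env
import cv2,numpy as np
for n in("scene","top"):
    d=env.read_camera(n); cv2.imwrite(f"pics/{n}0.png",cv2.resize(d["color"],None,fx=1.5,fy=1.5)); np.savez(n+"0.npz",**d)
    R=cv2.Rodrigues(np.array(d["rvec"]))[0]; print(n,-R.T@np.array(d["tvec"]).ravel(),R[2],d["fx"])
s=env.state();print(s)
E
```

```text
pics
scene [-0.56782996 -0.89430959  1.10327978] [ 0.66254674  0.48730365 -0.56882948] 353.5791059833716
top [ 0.23649942 -0.18488571  1.8824588 ] [ 0.17900255  0.05592988 -0.98225757] 418.776301871435
{'t': 0.1, 'qpos': array([ 1.43770590e+00,  4.07877325e-02,  8.39453475e-02, -3.76793717e-04,
       -1.61548718e+00, -3.33694970e-01]), 'qd': array([-1.60872987e-03, -9.69855453e-04,  1.99998574e-03,  3.46553590e-03,
        2.39776307e-04,  7.48875827e-05]), 'effort': array([-5.16680855e-03, -3.69345903e+01,  3.48282301e+01,  6.95195496e+00,
       -4.54873792e-03,  2.31183819e-07]), 'ee_pos': array([0.26983611, 0.53561601, 0.24438357]), 'tool_rot': array([ 3.05490084e+00, -7.26199357e-01, -3.46986617e-04]), 'force': array([-0.00957106, -0.21253089, -0.15046285]), 'ft_torque': array([ 0.00890395,  0.04416326, -0.00186376]), 'grasp_force': 0.0, 'gripper_width': 1.0017908448047845}
```

View pics/scene0.png

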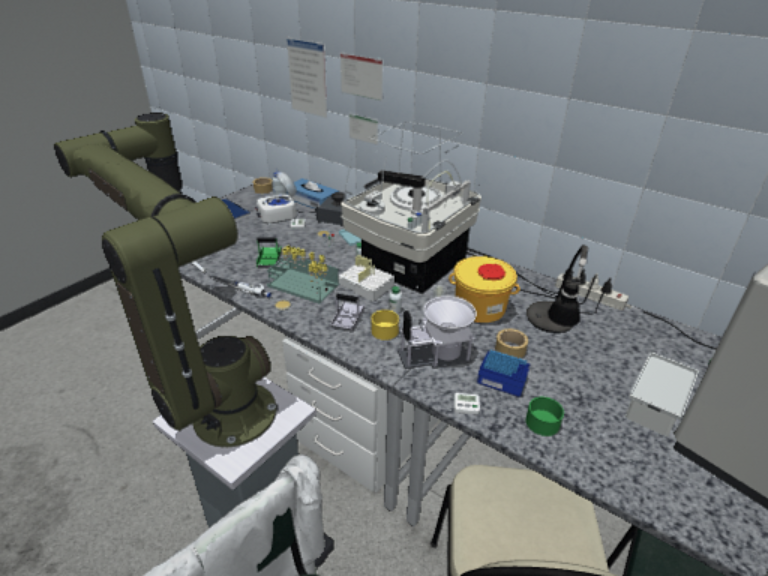

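View pics/top0.png

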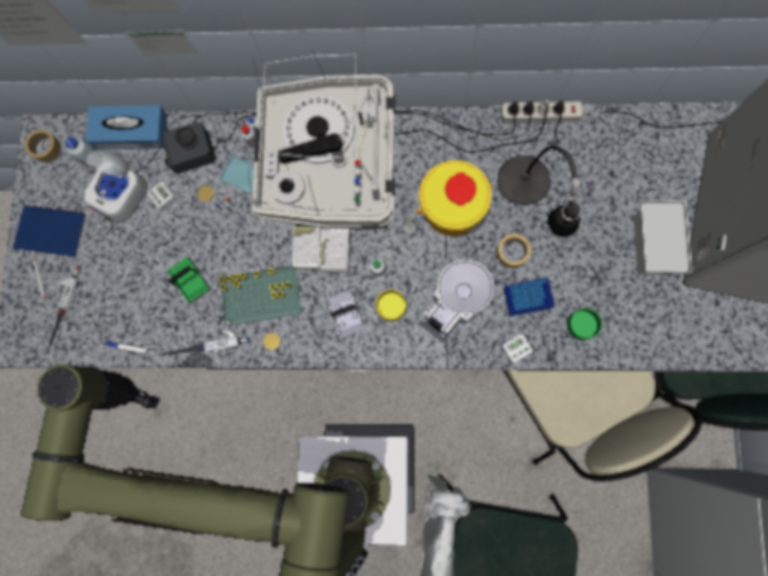

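Top view (1.5x): tray at (345,311) with a black grip bar, yellow jar decoy at (391,306), funnel at (464,289), gate grip at (438,322), timer at (517,347), bottle at (377,266). Next I get coarse positions, then move the wrist camera over them.

```bash
cat > h.py <<'E'
import cv2,numpy as np
from scipy.spatial.transform import Rotation as Ro
def cam(d):
    R=cv2.Rodrigues(np.array(d["rvec"],float))[0]; return R,-R.T@np.array(d["tvec"],float).ravel()
def ray(d,u,v):
    R,c=cam(d); return c,R.T@np.array([(u-d["cx"])/d["fx"],(v-d["cy"])/d["fy"],1.])
def plane(d,u,v,z):
    c,r=ray(d,u,v); return c+r*(z-c[2])/r[2]
def cloud(d):
    R,c=cam(d); v,u=np.mgrid[:384,:512]; Z=d["range_z"]
    P=np.stack([(u-d["cx"])/d["fx"]*Z,(v-d["cy"])/d["fy"]*Z,Z],-1)
    W=(P)@R+c; W[Z<=0]=np.nan; return W
def tri(d1,p1,d2,p2):
    (a,r),(b,s)=ray(d1,*p1),ray(d2,*p2); r/=np.linalg.norm(r); s/=np.linalg.norm(s)
    t=np.linalg.lstsq(np.c_[r,-s],b-a,rcond=None)[0]; A,B=a+t[0]*r,b+t[1]*s
    return (A+B)/2,np.linalg.norm(A-B)
def down(yaw,tilt=0):
    """tool z down, tool y (closing line) at world yaw; """
    y=np.array([np.cos(yaw),np.sin(yaw),0]); z=np.array([0,0,-1.]); x=np.cross(y,z)
    return Ro.from_matrix(np.c_[x,y,z])
E
python3 - <<'E'
from h import *
from workcell import env
d=dict(np.load("top0.npz")); W=cloud(d)
for n,u,v,z in[("trayc",345,311,.03),("traybar",345,311,.095),("funnel",464,289,.162),("grip",438,322,.172),("timer",517,347,.02),("bottle",377,266,.09),("yel",391,306,.055),("cork",272,341,.01)]:
    print(n,plane(d,u/1.5,v/1.5,z).round(3),W[int(v/1.5),int(u/1.5)].round(3))
# funnel rim from depth
s=env.state();print(Ro.from_rotvec(s["tool_rot"]).as_matrix().round(2))
m=(W[...,2]>.15)&(W[...,2]<.18)&(W[...,0]>.35)&(W[...,0]<.75)&(W[...,1]<0)&(W[...,1]>-.5)
print(W[m].mean(0),m.sum())
for y in(.04,-.25):
  for yaw in (0,1.57,3.14,-1.57):
    print(y,yaw,env.solve_ik([.5,y,.42],down(yaw).as_rotvec()))
w=env.read_camera("wrist");R,c=cam(w);Rt=Ro.from_rotvec(s["tool_rot"]).as_matrix()
print("cam in tool",Rt.T@(c-s["ee_pos"]),"axes in tool\n",(Rt.T@R.T).round(2),w["fx"])
E
```

```text
trayc [0.518 0.024 0.03 ] [0.51  0.017 0.094]
traybar [0.508 0.017 0.095] [0.51  0.017 0.094]
funnel [ 0.559 -0.321  0.162] [ 0.576 -0.325  0.089]
grip [ 0.466 -0.248  0.172] [ 0.469 -0.248  0.173]
timer [ 0.412 -0.484  0.02 ] [ 0.414 -0.482  0.014]
bottle [ 0.642 -0.074  0.09 ] [ 0.643 -0.073  0.094]
yel [ 0.529 -0.115  0.055] [ 0.536 -0.11   0.01 ]
cork [0.43  0.246 0.01 ] [0.432 0.25  0.002]
[[ 0.89 -0.45 -0.  ]
 [-0.45 -0.89 -0.  ]
 [ 0.    0.   -1.  ]]
[ 0.57809069 -0.29051939  0.16059005] 282
0.04 0 [ 0.4823611  -0.12897581  0.24672366  0.         -1.9464958   2.65923155]
0.04 1.57 [ 0.4823611  -0.12897581  0.24672366  0.         -1.9464958  -2.05395376]
0.04 3.14 [ 0.4823611  -0.12897581  0.24672366  0.         -1.9464958  -0.48395376]
0.04 -1.57 [ 4.82361102e-01 -1.28975813e-01  2.46723664e-01  4.44089210e-16
 -1.94649580e+00  1.08923155e+00]
-0.25 0 None
-0.25 1.57 [-0.10446418  0.02287049  0.39230611  0.         -1.94023195 -1.46712847]
-0.25 3.14 [-0.10446418  0.02287049  0.39230611  0.         -1.94023195  0.10287153]
-0.25 -1.57 [-1.04464184e-01  2.28704888e-02  3.92306115e-01  4.44089210e-16
 -1.94023195e+00  1.67605684e+00]
cam in tool [ 0.08414037  0.00168652 -0.12862251] axes in tool
 [[-0.   -0.94 -0.33]
 [ 1.   -0.    0.  ]
 [-0.   -0.33  0.94]] 345.28924091789764
```

Run:
```python
from h import *
from workcell import env
for n,p in(("A",[.5,.06,.38]),("B",[.5,-.06,.40]),("C",[.45,-.20,.42]),("D",[.5,-.30,.42])):
    env.goto(p,down(np.pi).as_rotvec()); env.wait(.2)
    d=env.read_camera("wrist"); np.savez(n+".npz",**d); cv2.imwrite(f"pics/{n}.png",cv2.resize(d["color"],None,fx=1.5,fy=1.5))
print(env.state()["t"])
```

```text
4.85
```

View pics/A.png

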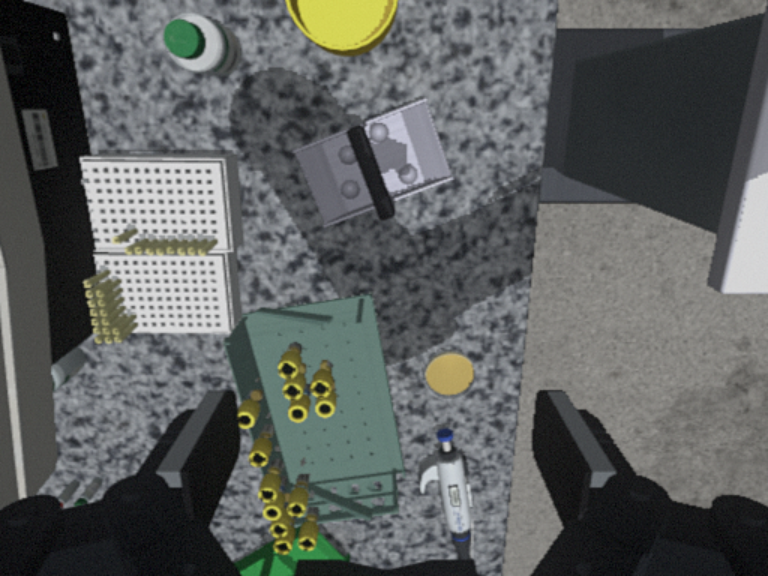

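View pics/D.png

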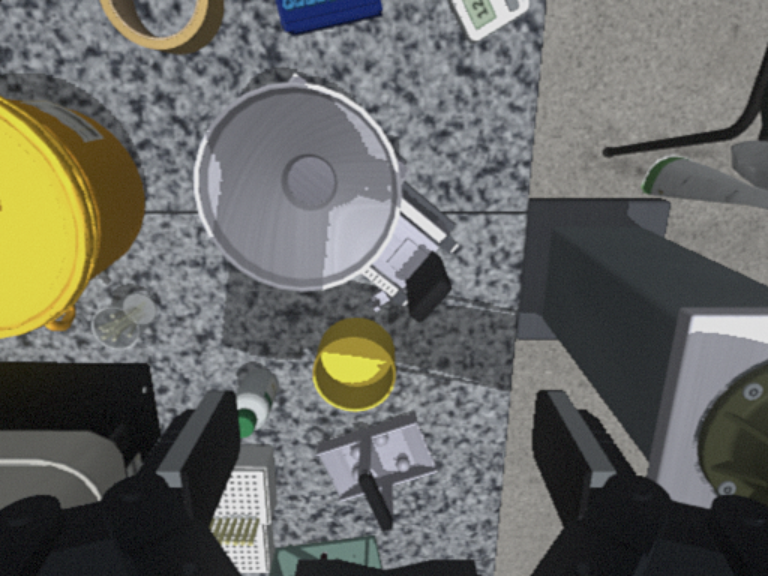

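A shows the tray (bar from (355,130) to (385,215)) with four balls in it. D shows the funnel centred near (298,186), the gate grip at (428,285) and the petri dish at (118,325). I'll measure bar, grip and rim by mask and depth in each view, and crop the rail.

Run:
```python
from h import *
V={n:dict(np.load(n+".npz")) for n in "ABCD"}
def blob(d,c,zr,r,lo=70):
    W=cloud(d); m=(W[...,2]>zr[0])&(W[...,2]<zr[1])&(np.hypot(W[...,0]-c[0],W[...,1]-c[1])<r)
    if lo: m&=d["color"].max(-1)<lo
    return W,m
px={}
for n,d in V.items():
    for nm,c,zr,r in(("bar",(.51,.017),(.085,.105),.07),("grip",(.467,-.248),(.165,.182),.05)):
        W,m=blob(d,c,zr,r)
        if m.sum()<30: continue
        P=W[m]; rc=cv2.minAreaRect((P[:,:2]*1000).astype(np.float32))
        b=cv2.boxPoints(rc); e=max([b[1]-b[0],b[2]-b[1]],key=np.linalg.norm)
        px[n,nm]=np.argwhere(m).mean(0)[::-1]
        print(n,nm,m.sum(),np.round(rc[0],1),"size",np.round(rc[1],1),"long dir deg",np.degrees(np.arctan2(e[1],e[0])).round(1),"z",np.median(P[:,2]).round(4),px[n,nm].round(1))
    W,m=blob(d,(.57,-.31),(.157,.166),.13,0); m&=d["color"].max(-1)>70
    if m.sum()>100:
        P=W[m]; x,y=P[:,0],P[:,1]
        for _ in range(3):
            s=np.linalg.lstsq(np.c_[2*x,2*y,np.ones_like(x)],x*x+y*y,rcond=None)[0]; rr=np.sqrt(s[2]+s[0]**2+s[1]**2)
            k=abs(np.hypot(x-s[0],y-s[1])-rr)<.006; x,y=x[k],y[k]
        print(n,"rim",s[:2].round(4),rr.round(4),len(x),P[:,2].mean().round(4))
for nm,prs in(("bar",["AB","AC","BC"]),("grip",["CD","BD","BC"])):
    for a,b in prs:
        if (a,nm) in px and (b,nm) in px: print(nm,a+b,[np.round(q,4) for q in tri(V[a],px[a,nm],V[b],px[b,nm])])
C=[]
for n in "CD":
    d=V[n]; R,c=cam(d); p=cv2.projectPoints(np.array([[.50,-.25,.1]]),d["rvec"],d["tvec"],np.array([[d["fx"],0,d["cx"]],[0,d["fy"],d["cy"]],[0,0,1.]]),None)[0].ravel().astype(int)
    print(n,p); C.append(cv2.resize(d["color"][max(p[1]-45,0):max(p[1]-45,0)+90,p[0]-30:p[0]+35],None,fx=6,fy=6,interpolation=cv2.INTER_CUBIC))
cv2.imwrite("pics/cropCD.png",np.hstack(C))
```

```text
A bar 737 [510.1  23.9] size [13.8 75.3] long dir deg -69.9 z 0.0948 [246.8 114.8]
B bar 565 [510.3  23.6] size [14.2 75.1] long dir deg -69.7 z 0.0946 [248.  202.8]
C bar 410 [509.8  22.8] size [12.5 74.7] long dir deg -69.5 z 0.0943 [217. 282.]
C grip 475 [ 464.3 -242.5] size [40.1 14. ] long dir deg 50.0 z 0.1717 [242.7 113. ]
C rim [ 0.5643 -0.3246] 0.0746 1569 0.1609
D bar 347 [510.4  22.9] size [13.5 76.1] long dir deg -69.6 z 0.0942 [249.8 333.9]
D grip 399 [ 464.3 -242.9] size [39.1 14.1] long dir deg 51.3 z 0.1716 [286.2 199.4]
D rim [ 0.5646 -0.325 ] 0.0746 2125 0.161
bar AB [array([0.5103, 0.023 , 0.0906]), np.float64(0.0)]
bar AC [array([0.5103, 0.0233, 0.0881]), np.float64(0.0001)]
bar BC [array([0.5105, 0.0247, 0.0862]), np.float64(0.0002)]
grip CD [array([ 0.4641, -0.2428,  0.1676]), np.float64(0.0)]
C [216 101]
D [256 177]
```

View pics/cropCD.png

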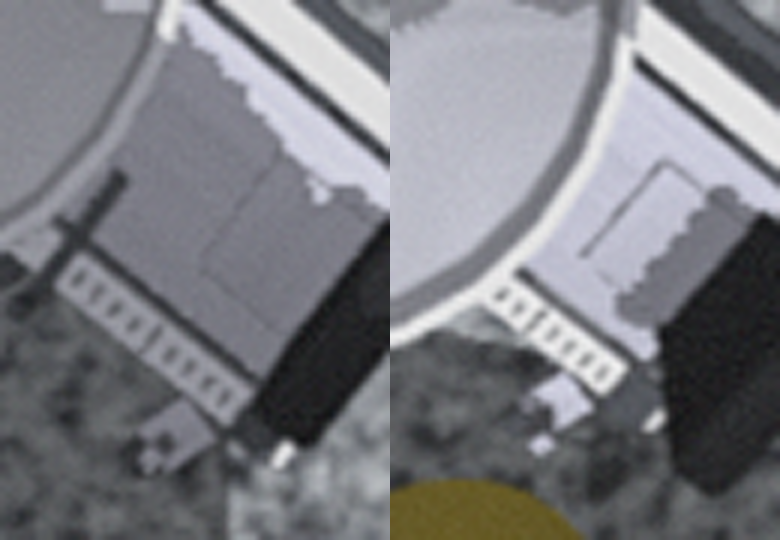

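The measurements agree: grip to axis is 129.5 mm, and the bar and grip heights match the text. The crop shows the pointer at about (75,240) and the rider at about (175,440) beside the left rail. Now I'll check that the pour is reachable and get the rider from depth.

```bash
cat >> h.py <<'E'
AX=np.array([.5645,-.3248]); GR=np.array([.4643,-.2427]); BAR=np.array([.5102,.0233]); TX=np.radians(20.3)
FX=np.arctan2(*(AX-GR)[::-1])
def pour(u,psi,th,qz,back=.03):
    """TCP pose with lip over funnel; u pour heading, psi tool-y heading, th tilt"""
    U=np.array([np.cos(u),np.sin(u),0]); k=np.array([-U[1],U[0],0])
    lip=np.r_[AX,qz]-back*U
    T=Ro.from_rotvec(k*th)
    return lip+T.apply([-.064*U[0],-.064*U[1],.065]), (T*down(psi)).as_rotvec()
E
python3 - <<'E'
from h import *
from workcell import env
d=dict(np.load("C.npz")); W=cloud(d); e=np.array([np.cos(FX),np.sin(FX)]); f=np.array([-e[1],e[0]])
X=(W[...,:2]-AX)@e; Y=(W[...,:2]-AX)@f
m=(X<-.095)&(X>-.14)&(Y>.038)&(Y<.07)&(W[...,2]>.06)&(W[...,2]<.16)
o=np.argsort(W[m][:,2]); print("FX",np.degrees(FX)); print(np.c_[X[m],Y[m],W[m][:,2]][o].round(4)[::3])
t=dict(np.load("top0.npz")); T=cloud(t); b=(T[...,0]>.65)&(T[...,0]<1)&(T[...,1]>-.45)&(T[...,1]<-.15); print("bucket z",np.nanmax(T[b][:,2]),T[b&(T[...,2]>.1)][:,:2].min(0))
for u in np.radians([-150,-120,-105,-90,-75,-60,60,75,90,105,120]):
  for h in(0,np.pi):
    q=[env.solve_ik(*pour(u,u+h,np.radians(a),.2 if a<20 else .175)) for a in(0,20,40,50,60)]
    ok=[x is not None for x in q]
    if all(ok): print(np.degrees(u).round(),h>0,*[x.round(2) for x in q[::2]],sep="\n ")
    else: print(np.degrees(u).round(),h>0,ok)
for h in(0,np.pi): print(env.solve_ik([*BAR,.081],down(TX+h).as_rotvec()))
for x in(0,.042): print(env.solve_ik([*(GR-e*x),.155],down(FX).as_rotvec()),env.solve_ik([*(GR-e*x),.155],down(FX+np.pi).as_rotvec()))
E
```

```text
FX -39.32986338359549
[[-0.1194  0.0409  0.0819]
 [-0.1104  0.046   0.0851]
 [-0.1202  0.0411  0.0868]
 [-0.1119  0.0411  0.0869]
 [-0.1118  0.0563  0.0879]
 [-0.116   0.0597  0.088 ]
 [-0.1103  0.0388  0.0882]
 [-0.1021  0.0387  0.0887]
 [-0.1102  0.054   0.0888]
 [-0.1116  0.0579  0.0891]
 [-0.0976  0.039   0.0894]
 [-0.1222  0.0389  0.0894]
 [-0.1157  0.0391  0.0896]
 [-0.1176  0.046   0.0898]
 [-0.1218  0.0493  0.0899]
 [-0.1204  0.054   0.09  ]
 [-0.1113  0.0529  0.0901]
 [-0.1122  0.0453  0.0901]
 [-0.1138  0.0474  0.0902]
 [-0.1223  0.0455  0.0904]
 [-0.1148  0.0465  0.0905]
 [-0.115   0.0446  0.0906]
 [-0.12    0.049   0.0906]
 [-0.1193  0.0547  0.0906]
 [-0.1349  0.0402  0.0907]
 [-0.1185  0.0383  0.0907]
 [-0.1123  0.0519  0.0908]
 [-0.1185  0.0536  0.0908]
 [-0.1128  0.0481  0.0909]
 [-0.1173  0.041   0.091 ]
 [-0.1202  0.047   0.091 ]
 [-0.1196  0.0527  0.091 ]
 [-0.119   0.0497  0.0912]
 [-0.1166  0.0466  0.0912]
 [-0.1155  0.0407  0.0913]
 [-0.118   0.0505  0.0914]
 [-0.1225  0.0434  0.0915]
 [-0.1199  0.0421  0.0916]
 [-0.1322  0.0387  0.0918]
 [-0.122   0.047   0.0919
[... 3137 characters left out ...]
4 -0.21 -0.47  0.7  -1.   -1.3 ]
 [-0.06 -0.38 -0.87  1.28 -0.86 -1.8 ]
120.0
 True
 [-0.32  0.42  0.56 -0.   -1.71  2.41]
 [-0.04 -0.21 -0.47  0.7  -1.    1.84]
 [-0.06 -0.38 -0.87  1.28 -0.86  1.34]
None
[ 4.40565035e-01 -1.58724041e-01 -4.06019574e-01  4.44089210e-16
 -1.32350079e+00 -8.62631964e-02]
[-9.71906866e-02 -1.56535636e-01 -2.67591745e-01 -4.44089210e-16
 -1.45974022e+00  2.55234773e+00] [-9.71906866e-02 -1.56535636e-01 -2.67591745e-01  4.44089210e-16
 -1.45974022e+00 -5.89244924e-01]
[-4.48578790e-02 -2.73344364e-01 -3.66247438e-01 -4.44089210e-16
 -1.47789325e+00  2.50001492e+00] [-4.48578790e-02 -2.73344364e-01 -3.66247438e-01  4.44089210e-16
 -1.47789325e+00 -6.41577731e-01]
```

Run:
```python
from h import *
from workcell import env
g=down(TX+np.pi).as_rotvec()
env.command_gripper(.6)
env.goto([*BAR,.20],g)
print(env.move_linear([*BAR,.0815],rate=.15,contact_N=8),env.state()["ee_pos"])
env.command_gripper(0,60); s=env.state(); print(s["gripper_width"],s["grasp_force"],s["ee_pos"])
env.move_linear([*BAR,.16],rate=.1); env.wait(.2); s=env.state(); print(s["force"],s["gripper_width"])
d=env.read_camera("wrist"); cv2.imwrite("pics/E.png",d["color"]); print(s["t"])
```

```text
False [0.510906   0.02327144 0.08269358]
0.15435969562408638 58.86234104633331 [0.51069752 0.02349188 0.08232171]
[ 0.14651406  0.29587951 -1.64519107] 0.15542868995690728
9.2333
```

View pics/E.png

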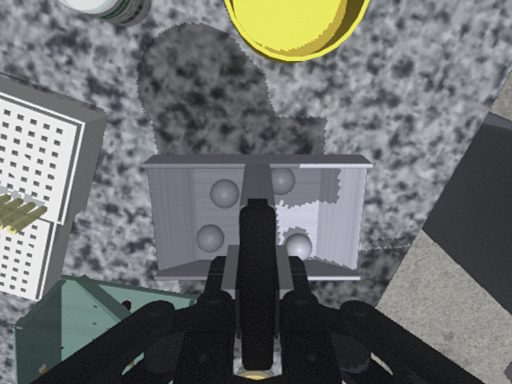

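The picture shows the bar pinched squarely at (258,260) and the tray level with all four balls in it. Now I pour.

Run:
```python
from h import *
from workcell import env
u,psi=-np.pi/2,np.pi/2
P=lambda a,z:pour(u,psi,np.radians(a),z)
env.move_linear([*BAR,.30],rate=.2)
p,r=P(0,.235); env.move_linear(p,r,rate=.15)
p,r=P(0,.205); env.move_linear(p,r,rate=.1)
for a in range(5,26,5): env.move_linear(*P(a,.205),rate=.06)
for a,z in((30,.195),(34,.185),(38,.178),(42,.175),(46,.175),(50,.175),(55,.175),(60,.175)): env.move_linear(*P(a,z),rate=.025)
env.wait(.7); s=env.state(); print(s["t"],s["force"],s["ee_pos"],P(60,.175)[0])
for n in("top","scene","wrist"):
    d=env.read_camera(n); np.savez(n+"P.npz",**d); 
    if n!="wrist":
        K=np.array([[d["fx"],0,d["cx"]],[0,d["fy"],d["cy"]],[0,0,1.]])
        x,y=cv2.projectPoints(np.array([[*AX,.15]]),d["rvec"],d["tvec"],K,None)[0].ravel().astype(int)
        cv2.imwrite(f"pics/{n}P.png",cv2.resize(d["color"][y-45:y+45,x-45:x+45],None,fx=4,fy=4))
    else: cv2.imwrite("pics/wristP.png",cv2.resize(d["color"],(480,360)))
cv2.imwrite("pics/P.png",np.hstack([cv2.imread("pics/topP.png")[:360,:360],cv2.resize(cv2.imread("pics/wristP.png"),(430,360))]))
```

```text
18.6083 [ 0.10413018 -0.72975943 -1.16567755] [ 0.5644927  -0.31911629  0.26289025] [ 0.5645     -0.31909165  0.26292563]
```

View pics/P.png

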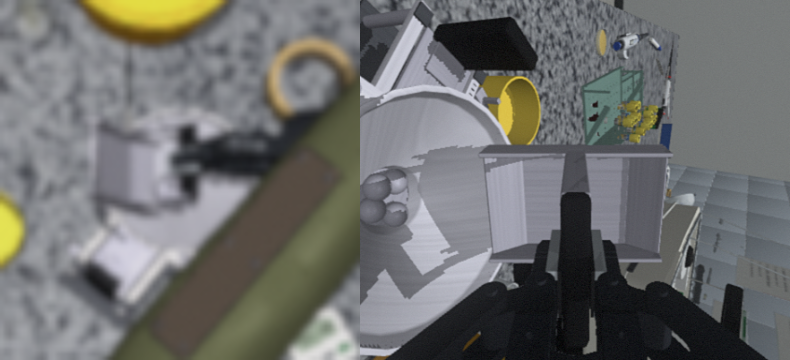

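All four balls lie in the funnel's outlet at (385,195) and the tray is empty. Now I return the tray to its spot.

Run:
```python
from h import *
from workcell import env
P=lambda a,z:pour(-np.pi/2,np.pi/2,np.radians(a),z)
g=down(TX+np.pi).as_rotvec()
for a,z in((40,.19),(20,.21),(0,.235)): env.move_linear(*P(a,z),rate=.08)
env.move_linear([*BAR,.20],g,rate=.2)
env.move_linear([*BAR,.09],rate=.12)
print(env.move_linear([*BAR,.079],rate=.02,contact_N=4),env.state()["ee_pos"],env.state()["force"])
env.command_gripper(.6); env.move_linear([*BAR,.20],rate=.2)
d=env.read_camera("wrist"); np.savez("F.npz",**d); cv2.imwrite("pics/F.png",d["color"])
W=cloud(d); m=(W[...,2]>.085)&(W[...,2]<.105)&(np.hypot(W[...,0]-BAR[0],W[...,1]-BAR[1])<.05)
print(W[m].mean(0),np.ptp(W[m][:,2]),env.state()["t"])
```

```text
True [0.51063106 0.02339244 0.08235623] [0.44820359 0.14684718 3.21006827]
[0.51001319 0.02066433 0.09447125] 0.011913582157138503 25.2417
```

View pics/F.png

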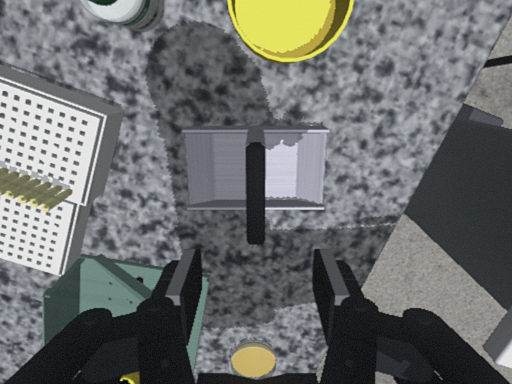

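The tray stands flat and empty at its old place. Next is the gate: grip it, pull about 38 mm, then look at pointer and flag.

Run:
```python
from h import *
from workcell import env
e=np.array([np.cos(FX),np.sin(FX)]); g=down(FX).as_rotvec()
env.command_gripper(.4)
env.goto([.48,-.1,.30],g); env.goto([*GR,.25],g)
print(env.move_linear([*GR,.156],rate=.12,contact_N=8),env.state()["ee_pos"])
env.command_gripper(0,90); s=env.state(); print(s["gripper_width"],s["grasp_force"],s["ee_pos"],s["force"])
g0=s["ee_pos"][:2].copy(); np.save("g0.npy",g0)
d=env.read_camera("wrist"); np.savez("G0.npz",**d)
env.move_linear([*(GR-e*.038),.156],rate=.04); env.wait(.5)
s=env.state(); print(s["ee_pos"],"pulled",(g0-s["ee_pos"][:2])@e,s["force"],s["t"])
d=env.read_camera("wrist"); np.savez("G1.npz",**d)
cv2.imwrite("pics/G1.png",cv2.resize(d["color"],None,fx=1.5,fy=1.5,interpolation=cv2.INTER_CUBIC))
```

```text
False [ 0.46481676 -0.24279996  0.1571233 ]
0.14399432608930252 88.8481056690216 [ 0.46433423 -0.24253171  0.15725645] [-2.85440321  3.86385158  5.8313394 ]
[ 0.4365369  -0.21968159  0.15720893] pulled 0.03598355561577487 [ 6.30265386 -4.82276178  1.12727358] 31.1167
```

View pics/G1.png

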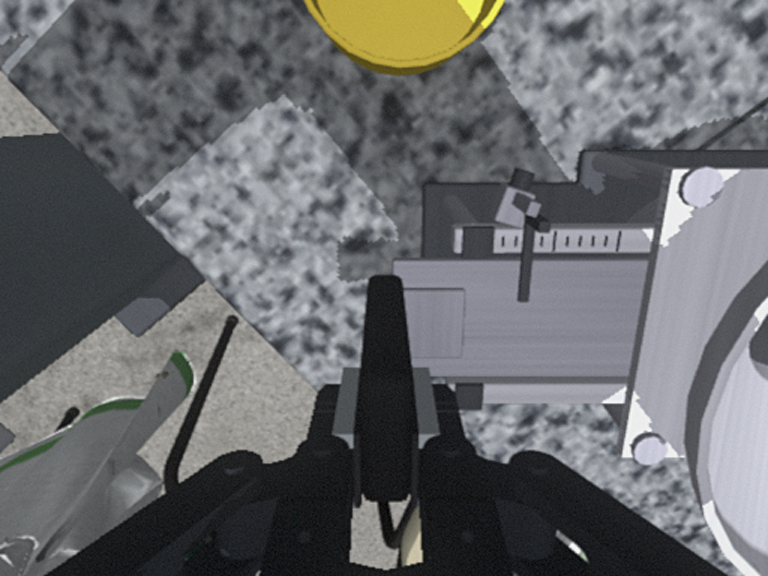

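The wrist view shows the pointer bar at about x=526 (rows 185 to 300) crossing beside the flag at about (525,205). I'll zoom in and put it into the feeder frame.

Run:
```python
from h import *
d=dict(np.load("G1.npz")); W=cloud(d); e=np.array([np.cos(FX),np.sin(FX)]); f=np.array([-e[1],e[0]])
X=(W[...,:2]-AX)@e*1e3; Y=(W[...,:2]-AX)@f*1e3; Z=W[...,2]*1e3; c=d["color"].max(-1)
cv2.imwrite("pics/G1c.png",cv2.resize(d["color"][105:205,300:400],None,fx=6,fy=6,interpolation=cv2.INTER_CUBIC))
for v in range(112,160,3):
    print(v,*[f"{u}:{X[v,u]:.0f},{Y[v,u]:.0f},{Z[v,u]:.0f},{c[v,u]}" for u in range(328,370,4)])
# pointer centre, per row, on slide plate (rows 172-195)
for v in(172,180,188,195): u=np.arange(335,365); k=u[c[v,u]<70]; print(v,k.min(),k.max(),X[v,k].round(1).mean(),Z[v,k].mean(),Y[v,k].mean())
m=(Y>44)&(Y<60)&(Z>98)&(Z<125)&(X<-95)&(X>-135); 
for lab,mm in(("light",m&(c>=70)),("dark",m&(c<70))):
    if mm.sum(): print(lab,mm.sum(),np.percentile(X[mm],[0,10,50,90,100]).round(1),np.median(Y[mm]),np.median(Z[mm]))
```

```text
112 328:-107,52,-0,110 332:-104,52,-1,84 336:-101,52,1,85 340:-97,52,-0,101 344:-116,61,86,51 348:-91,52,1,97 352:-87,52,-1,129 356:-85,52,1,106 360:-81,52,1,97 364:-78,52,0,106 368:-75,52,-0,120
115 328:-107,49,-0,71 332:-104,49,0,83 336:-101,49,1,77 340:-97,49,1,95 344:-116,60,88,51 348:-114,60,88,60 352:-112,60,89,67 356:-84,49,-1,103 360:-81,49,0,107 364:-78,49,1,95 368:-74,49,0,112
118 328:-107,47,-1,102 332:-104,47,0,100 336:-100,47,0,91 340:-117,58,84,69 344:-116,58,88,57 348:-114,58,90,66 352:-112,58,89,64 356:-84,47,2,89 360:-81,47,0,92 364:-78,47,2,94 368:-74,47,0,119
121 328:-107,45,0,74 332:-104,45,1,81 336:-100,44,-0,90 340:-118,56,86,48 344:-116,56,88,54 348:-114,56,89,72 352:-111,56,87,62 356:-84,45,1,55 360:-80,44,-1,59 364:-77,45,1,71 368:nan,nan,nan,89
124 328:-108,43,8,64 332:-105,43,8,69 336:-121,55,89,76 340:-118,55,87,93 344:-116,55,89,59 348:-114,55,89,72 352:-111,55,88,60 356:-86,43,8,70 360:-83,43,8,67 364:-79,43,8,70 368:-76,43,7,60
127 328:-108,41,8,69 332:-121,52,83,72 336:-121,53,91,88 340:-119,53,91,169 344:-116,53,91,143 348:-114,53,90,113 352:-89,41,8,
[... 1821 characters left out ...]
,38,94,75 356:-109,39,94,105 360:-112,42,110,85 364:-110,43,111,82 368:-101,38,90,189
157 328:-125,37,93,76 332:-122,36,90,188 336:-120,36,91,163 340:-117,36,90,185 344:-115,36,91,137 348:-113,36,92,137 352:-112,37,96,74 356:-108,36,90,128 360:-105,36,90,156 364:-103,36,90,187 368:-101,36,91,161
172 347 353 -111.93333333333334 93.61937508464115 27.864818384684153
180 347 352 -111.525 93.95635696158907 23.117128094911312
188 347 347 -112.7 94.55743373154213 18.402148303425758
195 346 351 -111.55 93.88157112539437 13.79890292253031
light 166 [-118.5 -118.  -116.5 -111.6 -109.2] 50.47829429135169 110.80792664044529
dark 73 [-118.1 -117.9 -112.8 -109.9 -109.2] 45.72667253863588 106.1875911466775
```

View pics/G1c.png

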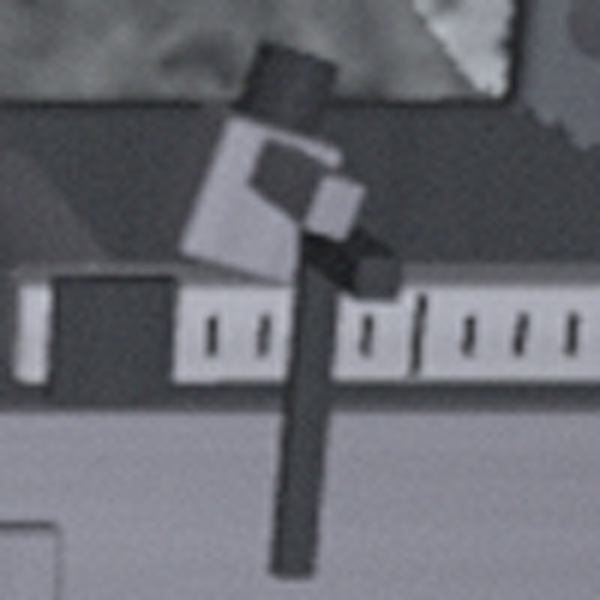

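Flag top centre is at X = -115.5 mm and pointer top at -110.8 mm, both at z of about 111 mm. So it needs about 4.7 mm more pull.

Run:
```python
from h import *
from workcell import env
e=np.array([np.cos(FX),np.sin(FX)]); f=np.array([-e[1],e[0]]); g0=np.load("g0.npy")
env.move_linear([*(GR-e*.0428),.156],rate=.02); env.wait(1.0)
s=env.state(); print("pulled",(g0-s["ee_pos"][:2])@e,s["force"],s["grasp_force"],s["t"])
d=env.read_camera("wrist"); np.savez("G2.npz",**d); W=cloud(d)
X=(W[...,:2]-AX)@e*1e3; Y=(W[...,:2]-AX)@f*1e3; Z=W[...,2]*1e3
m=(abs(Z-111.5)<2.5)&(X<-100)&(X>-130)&(Y<60)&(Y>40); l,n,*_=0,0
n,l,st,ce=cv2.connectedComponentsWithStats(m.astype(np.uint8))
for i in range(1,n):
    k=l==i
    if k.sum()>4: print(k.sum(),ce[i],X[k].min().round(1),X[k].max().round(1),Y[k].mean().round(1),"ray",((plane(d,*ce[i],.1115)[:2]-AX)@e*1e3).round(1))
t=env.read_camera("top")
a=cv2.resize(d["color"][95:195,300:430],(780,600),interpolation=cv2.INTER_CUBIC)
u,v=[int(q) for q in cv2.projectPoints(np.array([[*AX,.15]]),d["rvec"],d["tvec"],np.array([[d["fx"],0,d["cx"]],[0,d["fy"],d["cy"]],[0,0,1.]]),None)[0].ravel()]
b=cv2.resize(d["color"],(400,300)); Tc=t["color"]; q=cv2.projectPoints(np.array([[*AX,.1]]),t["rvec"],t["tvec"],np.array([[t["fx"],0,t["cx"]],[0,t["fy"],t["cy"]],[0,0,1.]]),None)[0].ravel().astype(int)
T=cv2.resize(Tc[q[1]-30:q[1]+30,q[0]-40:q[0]+40],(400,300),interpolation=cv2.INTER_CUBIC)
cv2.imwrite("pics/fin.png",np.hstack([cv2.resize(a,(400,300)),T]))
```

```text
pulled 0.04070542735283438 [ 6.45880433 -6.20294689  0.1892366 ] 88.19687962532043 32.5583
93 [363.31182796 138.78494624] -118.3 -113.6 50.5 ray -116.1
74 [361.78378378 151.01351351] -118.2 -113.6 44.0 ray -116.3
```

View pics/fin.png

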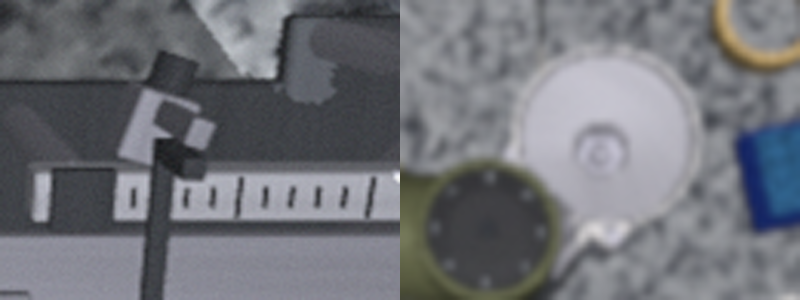

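Pointer and flag agree within 0.2 mm. Before handing in, I check by depth through the outlet that no ball hangs in the funnel.

Run:
```python
from h import *
from workcell import env
for n in("top","scene"):
    d=env.read_camera(n); W=cloud(d); Y=np.hypot(W[...,0]-AX[0],W[...,1]-AX[1])
    if n=="top":
        m=(Y<.03); v,u=np.argwhere(m).mean(0).astype(int)
        print((W[v-7:v+8,u-7:u+8,2]*1e3).round(0))
        m=(Y<.06)&(W[...,2]>.09); r=Y[m]; zc=.09+(r-.02)/.054*.072; print("above cone max mm",((W[m][:,2]-zc)*1e3).max(),m.sum())
    else:
        R,c=cam(d); q=cv2.projectPoints(np.array([[*AX,.1]]),d["rvec"],d["tvec"],np.array([[d["fx"],0,d["cx"]],[0,d["fy"],d["cy"]],[0,0,1.]]),None)[0].ravel().astype(int)
        cv2.imwrite("pics/sc.png",cv2.resize(d["color"][q[1]-45:q[1]+45,q[0]-60:q[0]+60],(800,600),interpolation=cv2.INTER_CUBIC))
```

```text
[[122. 117. 113. 101. 108. 114. 103. 105. 111. 109. 107. 110. 116. 120.
  123.]
 [120. 120. 108. 102. 104. 109. 107. 105. 105. 105. 100. 111. 115. 111.
  117.]
 [108. 121. 108. 111.  97.  94.  92.  97.  94. 102. 109. 105. 110. 112.
  112.]
 [108. 111. 110. 103.  93.  95.  17.   9.  15.  97.  93.  97. 103. 110.
  109.]
 [116. 115. 108.  88.  14.  12.  10.   7.  13.   5.  22.  98. 106.  98.
  108.]
 [108. 114. 100.  10.  11.  12.  19.   6.  20.  11.  15.  92. 100. 100.
  104.]
 [110.  98.  97.  16.  16.  12.  12.  25.  18.   9.  11.   2.  90. 109.
  107.]
 [105. 107.  93.  19.  12.  12.  32.  40.  26.  12.  12.  14.  82. 104.
  103.]
 [118. 102.  94.  15.  13.  25.  22.  27.  34.  15.  12.   4.  88. 101.
  113.]
 [112. 109.  97.   5.  11.  10.  26.  38.  11.  20.  18.  19. 104. 101.
   96.]
 [116. 109. 107.  95.   8.  13.  11.  13.  10.  10.  18.  92.  99. 113.
  103.]
 [109. 115. 107. 104.  89.  19.  14.  16.  11.  13.  81. 106. 108.  99.
  107.]
 [118. 118. 110.  95. 105.  96.  93.  94.  96.  98. 113. 101. 113. 108.
  113.]
 [133. 121. 109. 113. 109. 109. 109. 107. 105. 107. 110. 116. 113. 117.
  118.]
 [122. 130. 119. 123. 111. 121. 104. 116. 115. 124. 117. 116. 126. 124.
  124.]]
above cone max mm 15.297089778872703 561
```

```bash
python3 -c "
from workcell import env
print(env.state()['grasp_force'],env.close_job())"
```

```text
the job is handed in; nothing more can be done
88.1963860988617 None
```

The job is handed in: the balls were poured with the gate shut, the empty tray is flat on the bench, and the slide is held within about 0.2 mm of the flag; the funnel outlet is clear, but only one ball was directly visible in the jar.

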